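Put the inspection lamp on charge in the working bay

ROBOT

A 6-joint arm with a two-finger parallel gripper is mounted at the origin on the work surface. World frame = base frame: x ahead of the robot, y to its left, z up, the work surface at z = 0. Lengths are in m, angles in rad, forces in N, time in s.
With the tool pointing down it reaches from about 0.325 to 0.925 m from the base axis. Payload 3.1 kg.
Tool frame: the origin (TCP) lies on the mounting face of the last link; the fingertips stand 173 mm ahead of it and the grasp point (between the pads) lies 155 mm ahead of it (r.tip_extent is the z of the fingertips in the tool frame, in m); z points along the fingers, y is the direction in which the jaws open and shut (so a half turn about z gives the same grasp; the last joint's range is limited). The gripper opens to 85 mm and grips with 20 to 120 N. Pads are 22 mm wide; open, the fingers measure 114 mm over their backs; the gripper's body (76 mm by 85 mm) begins 54 mm behind the grasp point. The pads swing forward as they close: fully open they stand 13 mm farther back than shut.
Start: joints at [1.211, 0.217, 1.613, -0, 1.311, -0.112], TCP at [0.153, 0.606, 0.405] pointing down, gripper open.
Joint ranges: [-2.75, 2.75], [-0.78, 2.1], [0.31, 2.55], [-1.13, 4.27], [0.13, 2.63], [-2.58, 2.58]. Speed limits (rad/s): [2.79, 2.79, 3.14, 3.14, 3.14, 3.14].

INTERFACE

Orientations are given as [roll, pitch, yaw] about the fixed x, y, z axes, in that order (R = Rz(yaw) Ry(pitch) Rx(roll)).
In Python, from workcell import read_state, optics, order, r gives the robot as it stands.
- The arm moves only by the tool servo_tool, never from a script. Its argument "steps" is a list of rows, each a list of 2 entries, a list of its own where there are three numbers: the shift along the tool's x, y, z in mm, then the turn, a rotation vector about the tool's x, y, z in degrees. A call has 1 to 5 rows; each row shifts and turns the commanded pose from where the row before left it, along the tool's axes as they then stand; what a row does not reach is not made up. A row lasts 1/10 s, in which the tool goes at most 50 mm and 8.59 degrees, less where a joint would pass 70% of its speed; a pose out of reach is approached as far as the arm can. A call with a gripper value outside its range is refused whole. "claw" is the opening, from -1 (shut) to 1 (fully open), so that 0 is half open, set as the call begins (left out, the last holds). The fingers move at their own pace and stop on an object; the grip force is fixed at half the most. Time passes only in rows, so rows that do not move let the fingers close. It gives the time, the measured TCP pose, the force and the opening at its end, in the units of the state.
- read_state(): the state, without advancing time (a new reading comes with each control period).
- optics.read_camera(name): name is "scene" or "top" or "wrist"; returns the picture (420x560x3 uint8, red, green, blue); there is no depth.
- optics.camera_params(name): a dict with "camera_matrix" (3x3 intrinsics, pixels), "k1" (the pictures are not rectified: a ray, as slopes to the right and down, at radius r is drawn at 1 + k1 r^2 times it, then the intrinsics apply), "rvec" (rotation vector, rad) and "tvec" (3), from world to camera coordinates, as OpenCV has them. Camera axes: x right, y down, z forward; pixel columns grow to the right and rows downward; lengths in m; the calibration is good to about 2 mm. A picture is of the moment at which its call begins: read the wrist's pose just before it. camera_params takes no time and is no camera call; for the wrist camera it gives the pose at the moment of the call.
- order.job_done(): hands the job in, once; it reports no verdict.
The state is a dict: "time": time; "joint_pos": joint angles; "dq": joint speeds; "joint_efforts": joint torques, N m; "tool_pos": TCP position; "ee_rot": TCP orientation; "contact_force": force on the tool from outside, world axes, zero at the start; "moment": the same for the moment, N m; "opening": finger opening in m.
Only numpy, scipy, OpenCV 4.12 (cv2) and the standard library are available. Lean on these libraries where they do the work, as an engineer would, in place of code of your own. Each camera call takes 0.05 s, during which the arm holds its last target.

TASK

Take the inspection lamp out of the blue sleeve and put it on charge in the grey dock: black foot first, fully home, lens up, in the empty bay that shows the green pilot light (the bay showing red is out of order). Leave the lamp that is already charging and everything else on the bench alone.

Things in the scene. Friction and masses are not known exactly. Their poses are not given: they have to be found in the camera images.
- lamp_center (a point): Centre of the lamp to move: a box 180 long, 42 wide, 36 mm high, 0.2 to 0.4 kg, flat on the bench, white lens up; one half is the yellow head, the other the black foot with brass contacts. x runs along the length to the head end (90 mm off), z up through the lens. At the start the head is in the blue sleeve and 80 to 105 mm of the foot sticks out towards the robot.
- lamp_foot (a point): Centre of the end face of that lamp's black foot, 90 mm from lamp_center along the lamp's -x; same axes.
- spare_center (a point): Centre of the other, identical lamp, already charging in one bay of the grey dock, foot fully in; x points to its yellow head, which sticks 80 mm out of the dock towards the robot. Leave it alone.
- sleeve: Fixed blue storage sleeve, 100 mm wide, 52 high: one bay 58 mm wide, 46 high, open only at the front, roofed; its floor is the bench. Origin: centre of the underside. x points inwards: front edge at -55 mm, inner back wall at +45. In front of sleeve and dock, as near as 0.36 m from the robot's axis and 0 to 0.2 m to the robot's right, the bench is clear once the lamp is out.
- dock: Fixed light grey charging dock, 300 mm wide, 52 high. Three equal bays at y = -100, 0, +100 mm, each 58 wide, 46 high, open only at the front, roofed; their floor is the bench. Origin: centre of the underside. x points inwards: front edge at -55 mm, inner back wall at +45. On the roof a green dome marks one empty bay, a red dome the other; the bay in use has none. Which is which varies.
- green_bay (a point): Where a lamp's centre lies when home in the bay with the green dome (26 mm across, on the dock's roof, 65 mm above the bench): 18 mm above the bench, 46 mm in front of the dock's origin line. Axes as the dock's: x points into the bay. Home: foot along +x, nearly touching the back wall (1 mm), head along -x, 80 mm of it outside.
- red_bay (a point): The same point of the empty bay with the red dome (out of order).
- spray_can: Bystander: aluminium and blue spray can standing, 65 mm diameter, 190 mm tall. Leave it alone.
- sanding_block: Bystander: orange hand sanding block lying flat, 110 x 58 x 34 mm. Leave it alone.
- tape_roll: Bystander: blue ring-shaped roll lying flat, 100 mm outside diameter, 36 mm high. Leave it alone.
- filler_tin: Bystander: steel tin with a red cap standing, 96 mm diameter, 70 mm tall. Leave it alone.
- hammer: Bystander: hammer lying flat. Leave it alone.
- screwdriver: Bystander: screwdriver lying flat. Leave it alone.
- mug: Bystander: white mug standing, 80 mm diameter, 90 mm tall. Leave it alone.
There are look-alikes about, which are no part of the job. Leave any orange look-alike of the part that bears lamp_center alone.

How it is judged:
By the outcome, as a careful person would: the job done as asked, in the order asked, and still so for the second after the job is handed in, with the robot touching nothing.
It also fails if it takes over 72 s, if anything falls off the work surface, if the arm or the gripper's body presses on something with over 40 N, if the wrist force passes 120 N, or if a joint passes its speed limit or range.

## Working session

There is one attempt and no reset: what is moved stays moved. The work goes in short steps, Python scripts to look and compute and a tool call to move; the robot and the scene stay as the last step left them, time stands still between calls to the robot, and variables do not carry over. Pictures are saved under pics/ and viewed, and the job is handed in when it is done.

Besides the shell and the picture viewer there is one more tool, called after "Emit:" as name(argument=value, ...), one argument or row to a line, values as JSON. servo_tool: Moves the arm, as the interface text tells. Its arguments: {"type":"object","properties":{"steps":{"type":"array","items":{"type":"array"}},"claw":{"type":"number"}},"required":["steps"]}

```bash
ls -la; mkdir -p pics; python3 - <<'E'
from workcell import read_state, optics, order, r
import cv2
s=read_state(); print(s)
for n in ("scene","top","wrist"):
    im=optics.read_camera(n); cv2.imwrite(f"pics/{n}0.png",im[:,:,::-1]); print(n,optics.camera_params(n))
E
```

```text
total 12
drwxr-xr-x  3 agent agent 4096 Dec  7 14:21 .
drwxr-xr-x 23 root  root  4096 Dec  7 14:21 ..
drwxr-xr-x  2 agent agent 4096 Dec  7 14:21 pics
{'time': 0.0, 'joint_pos': array([ 1.21080536e+00,  2.17761536e-01,  1.61490454e+00,  3.87658899e-07,
        1.31130120e+00, -1.12190334e-01]), 'dq': array([-7.89861215e-05,  1.42436014e-03, -4.39619749e-04,  4.94829235e-04,
        1.17957429e-03,  2.57770848e-04]), 'joint_efforts': array([ 2.03615025e-03, -3.96839547e+01, -3.03861094e+01,  3.41988539e-05,
        9.54542571e-03,  7.63443154e-06]), 'tool_pos': array([0.15312845, 0.60554551, 0.40337866]), 'ee_rot': array([-3.13923300e+00, -2.66222946e-04,  2.89379160e+00]), 'contact_force': array([ 0.29350005,  0.702275  , -0.70067811]), 'moment': array([-0.04111289,  0.03278847,  0.01659137]), 'opening': 0.08529459465255418}
scene {'camera_matrix': array([[462.8288743 ,   0.        , 280.94707299],
       [  0.        , 462.8288743 , 213.81457957],
       [  0.        ,   0.        ,   1.        ]]), 'k1': -0.08063934745321732, 'rvec': array([ 1.37984914,  2.39197123, -0.71578164]), 'tvec': array([ 0.2351786 , -0.3467443 ,  1.39817756])}
top {'camera_matrix': array([[398.63209287,   0.        , 279.65721141],
       [  0.        , 398.63209287, 206.257236  ],
       [  0.        ,   0.        ,   1.        ]]), 'k1': 0.01240476517160069, 'rvec': array([ 2.19919224, -2.19290245,  0.02294564]), 'tvec': array([0.01292736, 0.49116275, 1.0822052 ])}
wrist {'camera_matrix': array([[364.97437553,   0.        , 274.13507454],
       [  0.        , 364.97437553, 209.91172085],
       [  0.        ,   0.        ,   1.        ]]), 'k1': 0.019445547520189798, 'rvec': array([-2.3052639 , -1.79671713, -0.2354367 ]), 'tvec': array([-0.62448962, -0.03407862,  0.37952921])}
```

View pics/top0.png

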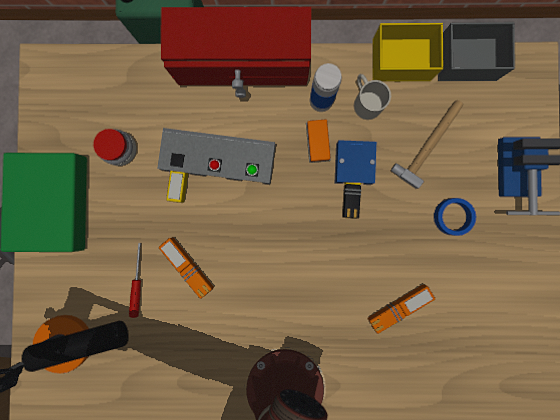

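View pics/scene0.png

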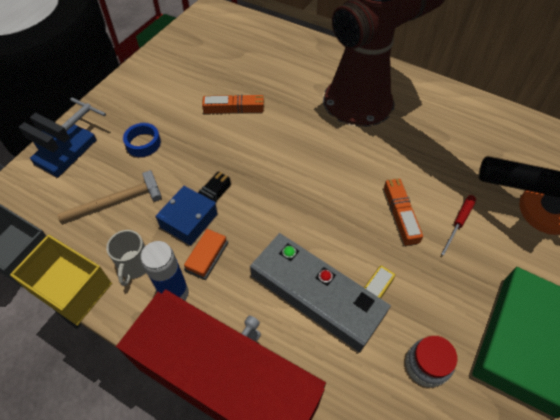

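View pics/wrist0.png

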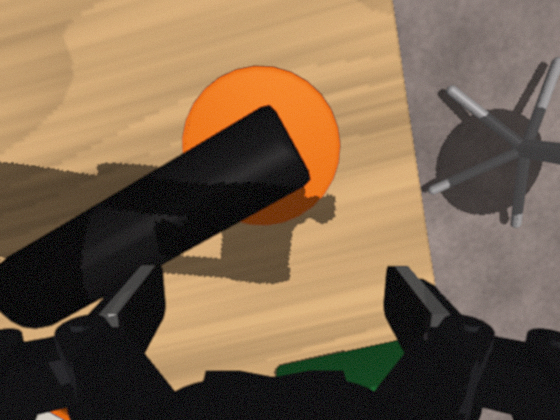

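The top view shows the sleeve at (355,162) with the foot sticking out at (351,200). The dock runs from (160,130) to (275,180), with green dome (252,170), red dome (214,165) and the spare in the left bay. Next I'll enlarge the region for precise pixels.

```bash
cat > h.py <<'E'
import numpy as np, cv2
from workcell import read_state, optics, order, r
from scipy.spatial.transform import Rotation as Ro
def params(n):
    p=optics.camera_params(n); return p['camera_matrix'],np.array([p['k1'],0,0,0.]),np.array(p['rvec']),np.array(p['tvec'])
def to_z(uv,z,P):
    K,d,rv,t=P; R=cv2.Rodrigues(rv)[0]
    n=cv2.undistortPoints(np.array(uv,float).reshape(-1,1,2),K,d).reshape(-1,2)
    ray=np.c_[n,np.ones(len(n))]@R; c=-R.T@t
    return c+ray*((z-c[2])/ray[:,2])[:,None]
def proj(X,P):
    K,d,rv,t=P; return cv2.projectPoints(np.array(X,float).reshape(-1,1,3),rv,t,K,d)[0].reshape(-1,2)
E
python3 - <<'E'
import cv2
im=cv2.imread('pics/top0.png')
c=im[115:225,150:290]; cv2.imwrite('pics/c1.png',cv2.resize(c,None,fx=5,fy=5,interpolation=cv2.INTER_CUBIC))
c=im[130:230,300:400]; cv2.imwrite('pics/c2.png',cv2.resize(c,None,fx=6,fy=6,interpolation=cv2.INTER_CUBIC))
E
```

```text
(no output)
```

View pics/c1.png

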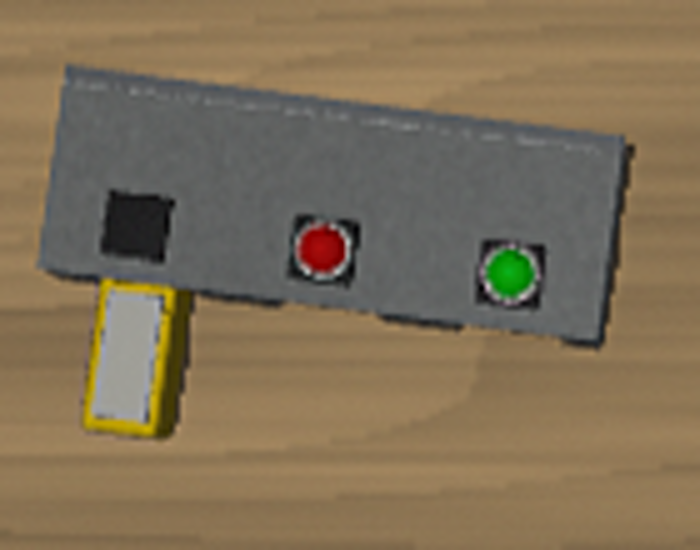

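View pics/c2.png

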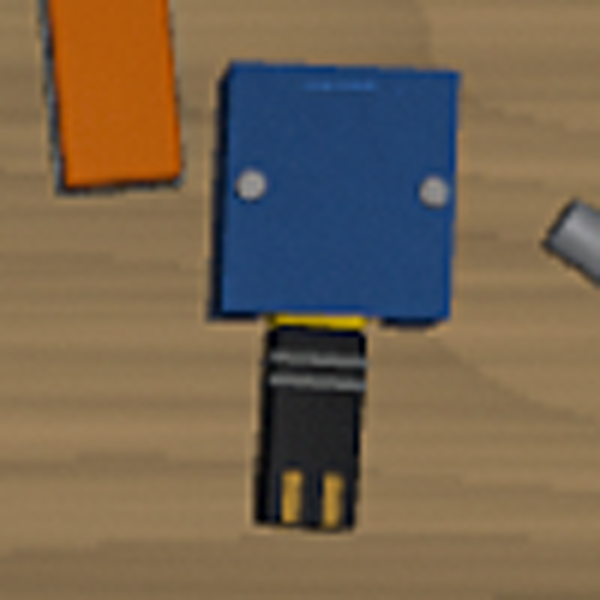

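```bash
python3 - <<'E'
from h import *
P=params('top'); np.set_printoptions(precision=4,suppress=True)
a=lambda L:(np.array(L,float)+.5)/5-.5+[150,115]
b=lambda L:(np.array(L,float)+.5)/6-.5+[300,130]
print('cam',-cv2.Rodrigues(P[2])[0].T@P[3])
d=to_z(a([[42,265],[603,342],[625,138],[67,68]]),.052,P); print('dock roof FL FR BR BL\n',d)
print(np.linalg.norm(d-np.roll(d,-1,0),axis=1))
print('domes g,r z.06',to_z(a([[511,272],[323,249]]),.060,P))
sl=to_z(b([[222,314],[447,320],[459,73],[232,65]]),.052,P); print('sleeve\n',sl,np.linalg.norm(sl-np.roll(sl,-1,0),axis=1))
l=to_z(b([[266,522],[352,528],[366,335],[274,330]]),.036,P); print('lamp\n',l,np.linalg.norm(l-np.roll(l,-1,0),axis=1))
def ang(v): return np.degrees(np.arctan2(v[1],v[0]))
print('dock ang', ang(d[2]-d[1]),ang(d[3]-d[0]),ang(d[0]-d[1])-90)
print('sleeve ang', ang(sl[2]-sl[1]),ang(sl[3]-sl[0]),ang(sl[0]-sl[1])-90)
print('lamp ang',ang(l[2]-l[1]),ang(l[3]-l[0]),ang(l[0]-l[1])-90)
sp=to_z(a([[85,430],[158,436],[178,290],[103,285]]),.036,P);print('spare\n',sp,ang(sp[2]-sp[1]),ang(sp[3]-sp[0]))
E
```

```text
cam [ 0.4521 -0.002   1.0992]
dock roof FL FR BR BL
 [[0.5911 0.336  0.052 ]
 [0.5508 0.0388 0.052 ]
 [0.659  0.0276 0.052 ]
 [0.6961 0.3241 0.052 ]]
[0.2999 0.1087 0.2988 0.1057]
domes g,r z.06 [[0.5868 0.0869 0.06  ]
 [0.5987 0.1857 0.06  ]]
sleeve
 [[ 0.554  -0.1357  0.052 ]
 [ 0.5515 -0.2338  0.052 ]
 [ 0.6601 -0.2396  0.052 ]
 [ 0.6637 -0.1403  0.052 ]] [0.0981 0.1088 0.0994 0.1098]
lamp
 [[ 0.4631 -0.1571  0.036 ]
 [ 0.4606 -0.195   0.036 ]
 [ 0.5463 -0.2016  0.036 ]
 [ 0.5484 -0.1608  0.036 ]] [0.0381 0.0859 0.0408 0.0854]
dock ang -5.919306428706701 -6.487572776596696 -7.717838038443418
sleeve ang -3.0278344805124653 -2.377710389785748 -1.4556505002584714
lamp ang -4.352894731818535 -2.5261868784149377 -3.82574981362896
spare
 [[0.5045 0.3169 0.036 ]
 [0.5014 0.2777 0.036 ]
 [0.5799 0.2678 0.036 ]
 [0.5825 0.3082 0.036 ]] -7.148477600777842 -6.350861253565386
```

```bash
cat >> h.py <<'E'
def tool(yaw): return Ro.from_euler('xyz',[np.pi,0,np.radians(yaw)])
def plan(x,y,z,yaw,vmax=48,wmax=8.3,turn=None,show=True):
    s=read_state(); p=np.array(s['tool_pos'])*1000; R=Ro.from_euler('xyz',s['ee_rot'])
    T=np.array([x,y,z])*1000.; RT=tool(yaw)
    rot=(R.inv()*RT).as_rotvec()
    if turn is not None and np.sign(rot[2])!=np.sign(turn) and np.linalg.norm(rot)>.2:
        rot=rot*(1-2*np.pi/np.linalg.norm(rot))
    n=int(max(np.ceil(np.linalg.norm(T-p)/vmax),np.ceil(np.degrees(np.linalg.norm(rot))/wmax),1))
    out=[];q=R
    for i in range(n):
        d=q.inv().apply((T-p)/n); out.append([[round(float(v),1) for v in d],[round(float(v),2) for v in np.degrees(rot/n)]]); q=q*Ro.from_rotvec(rot/n)
    print('t %.2f'%s['time'],'p',np.round(p,1),'yaw',np.round(np.degrees(s['ee_rot']),2),'rows',n)
    for i in range(0,n,5): print(str(out[i:i+5]).replace(' ',''))
def snap(n,f):
    P=params(n); im=optics.read_camera(n)[:,:,::-1].copy(); cv2.imwrite('pics/'+f,im); np.savez('pics/'+f+'.npz',K=P[0],d=P[1],r=P[2],t=P[3]); return im,P
def load(f):
    z=np.load('pics/'+f+'.npz'); return z['K'],z['d'],z['r'],z['t']
E
python3 - <<'E'
from h import *
s=read_state();P=params('wrist');R=cv2.Rodrigues(P[2])[0];c=-R.T@P[3]
Q=Ro.from_euler('xyz',s['ee_rot']); print('cam in tool',Q.inv().apply(c-s['tool_pos']),'axes in tool\n',Q.inv().as_matrix()@R.T)
plan(.46,-.176,.36,-3.5,turn=1)
E
```

```text
cam in tool [0.06647344 0.00074928 0.02991328] axes in tool
 [[ 7.61615273e-04 -9.65351715e-01 -2.60951119e-01]
 [ 9.99999555e-01  8.80298278e-04 -3.37927338e-04]
 [ 5.55933557e-04 -2.60950746e-01  9.65351956e-01]]
t 0.15 p [153.2 605.6 403.6] yaw [-1.7989e+02 -1.0000e-02  1.6580e+02] rows 21
[[[-23.3,-32.5,2.1],[-0.0,0.01,8.06]],[[-27.6,-28.9,2.1],[-0.0,0.01,8.06]],[[-31.4,-24.7,2.1],[-0.0,0.01,8.06]],[[-34.6,-20.1,2.1],[-0.0,0.01,8.06]],[[-37.0,-15.1,2.1],[-0.0,0.01,8.06]]]
[[[-38.8,-9.7,2.1],[-0.0,0.01,8.06]],[[-39.8,-4.2,2.1],[-0.0,0.01,8.06]],[[-40.0,1.4,2.1],[-0.0,0.01,8.06]],[[-39.4,7.0,2.1],[-0.0,0.01,8.06]],[[-38.0,12.5,2.1],[-0.0,0.01,8.06]]]
[[[-35.9,17.7,2.1],[-0.0,0.01,8.06]],[[-33.0,22.5,2.1],[-0.0,0.01,8.06]],[[-29.5,27.0,2.1],[-0.0,0.01,8.06]],[[-25.5,30.8,2.1],[-0.0,0.01,8.06]],[[-20.9,34.1,2.1],[-0.0,0.01,8.06]]]
[[[-15.9,36.7,2.1],[-0.0,0.01,8.06]],[[-10.6,38.6,2.1],[-0.0,0.01,8.06]],[[-5.1,39.7,2.1],[-0.0,0.01,8.06]],[[0.5,40.0,2.1],[-0.0,0.01,8.06]],[[6.1,39.5,2.1],[-0.0,0.01,8.06]]]
[[[11.6,38.3,2.1],[-0.0,0.01,8.06]]]
```

Emit:
servo_tool(
  steps=[
    [[-23,-32,2],[0,0,8]],
    [[-28,-29,2],[0,0,8]],
    [[-31,-25,2],[0,0,8]],
    [[-35,-20,2],[0,0,8]],
    [[-37,-15,2],[0,0,8]],
  ],
)

```text
time: 0.65
tool_pos: [0.227, 0.4186, 0.3942]
ee_rot: [-3.141, 0.0, 2.19]
contact_force: [0.1, -0.6, 0.7]
opening: 0.0852
```

Emit:
servo_tool(
  steps=[
    [[-39,-10,2],[0,0,8]],
    [[-40,-4,2],[0,0,8]],
    [[-40,1,2],[0,0,8]],
    [[-39,7,2],[0,0,8]],
    [[-38,12,2],[0,0,8]],
  ],
)

```text
time: 1.15
tool_pos: [0.3005, 0.2328, 0.3845]
ee_rot: [3.141, -0.0, 1.492]
contact_force: [0.0, -0.1, 0.7]
opening: 0.0855
```

Emit:
servo_tool(
  steps=[
    [[-36,18,2],[0,0,8]],
    [[-33,22,2],[0,0,8]],
    [[-30,27,2],[0,0,8]],
    [[-25,31,2],[0,0,8]],
    [[-21,34,2],[0,0,8]],
  ],
)

```text
time: 1.65
tool_pos: [0.3759, 0.0474, 0.3746]
ee_rot: [3.141, -0.001, 0.793]
contact_force: [0.5, 0.3, -0.2]
opening: 0.085
```

Emit:
servo_tool(
  steps=[
    [[-16,37,2],[0,0,8]],
    [[-11,39,2],[0,0,8]],
    [[-5,40,2],[0,0,8]],
    [[1,40,2],[0,0,8]],
    [[6,40,2],[0,0,8]],
  ],
)

```text
time: 2.15
tool_pos: [0.4533, -0.1389, 0.3644]
ee_rot: [-3.141, 0.0, 0.095]
contact_force: [0.8, 0.9, 0.8]
opening: 0.0854
```

Emit:
servo_tool(
  steps=[
    [[12,38,2],[0,0,8]],
    [[0,0,0],[0,0,0]],
    [[0,0,0],[0,0,0]],
  ],
)

```text
time: 2.45
tool_pos: [0.4688, -0.1743, 0.3621]
ee_rot: [-3.14, 0.002, -0.039]
contact_force: [0.7, 0.7, 0.3]
opening: 0.0855
```

```bash
python3 - <<'E'
from h import *
im,P=snap('wrist','w1.png'); print(read_state()['tool_pos'],read_state()['time'],np.degrees(read_state()['ee_rot']))
E
```

```text
[ 0.46848707 -0.17346554  0.36209179] 2.5 [-1.79926651e+02  9.08939189e-02 -2.16860325e+00]
```

View pics/w1.png

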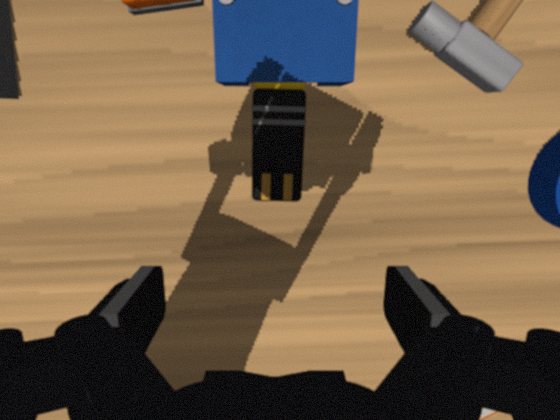

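The wrist view shows the foot from its end at about (252–301, 199) up to the yellow at row 86. The sleeve's front edge is at row 82, columns 217–355.

```bash
python3 - <<'E'
import cv2
im=cv2.imread('pics/w1.png')[50:215,205:370]; cv2.imwrite('pics/w1c.png',cv2.resize(im,None,fx=3.6,fy=3.6,interpolation=cv2.INTER_CUBIC))
E
```

```text
(no output)
```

View pics/w1c.png

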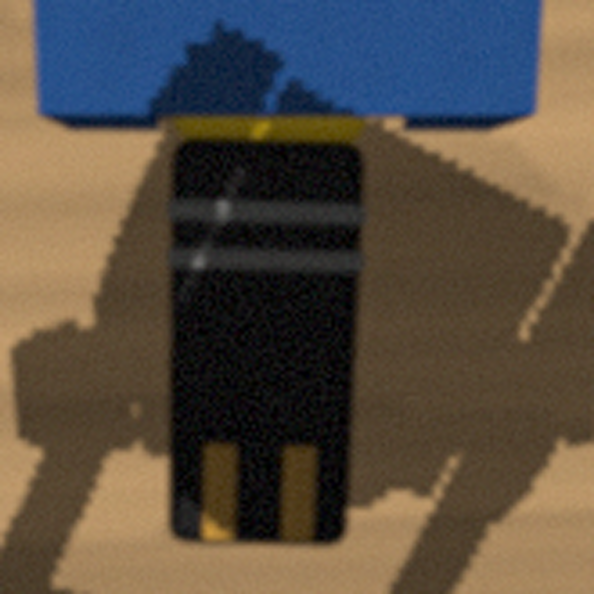

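```bash
python3 - <<'E'
from h import *
P=load('w1.png'); np.set_printoptions(precision=4,suppress=True)
b=lambda L:(np.array(L,float)+.5)/3.6-.5+[205,50]
def ang(v): return np.degrees(np.arctan2(v[1],v[0]))
l=to_z(b([[171,541],[345,541],[362,145],[173,145]]),.036,P); print(l,np.linalg.norm(l-np.roll(l,-1,0),axis=1),ang(l[2]-l[1]),ang(l[3]-l[0]))
print('foot',(l[0]+l[1])/2,'axis',ang(l[2]+l[3]-l[0]-l[1]))
s=to_z(b([[41,115],[536,115]]),.052,P);print('sleeve front',s, np.linalg.norm(s[0]-s[1]))
g=to_z(b([[175,212],[362,212]]),.036,P); print(g)
plan(.515,-.1765,.182+.04,-3)
E
```

```text
[[ 0.463  -0.1547  0.036 ]
 [ 0.4614 -0.195   0.036 ]
 [ 0.5484 -0.2003  0.036 ]
 [ 0.55   -0.1599  0.036 ]] [0.0403 0.0872 0.0404 0.0872] -3.4596673391992354 -3.407480918421751
foot [ 0.4622 -0.1749  0.036 ] axis -3.4335719904382356
sleeve front [[ 0.5559 -0.1345  0.052 ]
 [ 0.552  -0.234   0.052 ]] 0.09949624453008796
[[ 0.5362 -0.1596  0.036 ]
 [ 0.5347 -0.2001  0.036 ]]
t 2.50 p [ 468.5 -173.5  362.1] yaw [-179.93    0.09   -2.17] rows 4
[[[11.7,0.4,35.0],[-0.02,0.02,0.21]],[[11.7,0.3,35.0],[-0.02,0.02,0.21]],[[11.7,0.3,35.0],[-0.02,0.02,0.21]],[[11.7,0.2,35.0],[-0.02,0.02,0.21]]]
```

```bash
python3 - <<'E'
from h import *
plan(.507,-.1777,.181,-3.4)
E
```

```text
t 2.50 p [ 468.5 -173.5  362.1] yaw [-1.7993e+02  9.0000e-02 -2.1700e+00] rows 4
[[[9.7,0.8,45.3],[-0.02,0.02,0.31]],[[9.7,0.7,45.3],[-0.02,0.02,0.31]],[[9.7,0.6,45.3],[-0.02,0.02,0.31]],[[9.7,0.6,45.3],[-0.02,0.02,0.31]]]
```

Emit:
servo_tool(
  steps=[
    [[20,1.5,30],[0,0,0.6]],
    [[19,1,40],[0,0,0.6]],
    [[0,0,40],[0,0,0]],
    [[0,0,40],[0,0,0]],
    [[0,0,31],[0,0,0]],
  ],
)

```text
time: 3.0
tool_pos: [0.5065, -0.1758, 0.1795]
ee_rot: [-3.14, 0.003, -0.056]
contact_force: [0.5, -1.0, -0.7]
opening: 0.0852
```

Emit:
servo_tool(
  steps=[
    [[0,0,0],[0,0,0]],
    [[0,0,0],[0,0,0]],
  ],
)

```text
time: 3.2
tool_pos: [0.5074, -0.1768, 0.1819]
ee_rot: [-3.141, 0.001, -0.057]
contact_force: [0.2, 0.1, -0.0]
opening: 0.0855
```

```bash
python3 - <<'E'
from h import *
plan(.507,-.1777,.181,-3.4)
E
```

```text
t 3.20 p [ 507.4 -176.8  181.9] yaw [-1.7996e+02  7.0000e-02 -3.2900e+00] rows 1
[[[-0.4,0.9,0.9],[-0.04,0.07,0.11]]]
```

Emit:
servo_tool(
  steps=[
    [[0,0.9,0.5],[0,0,0]],
    [[0,0,0],[0,0,0]],
    [[0,0,0],[0,0,0]],
    [[0,0,0],[0,0,0]],
    [[0,0,0],[0,0,0]],
  ],
  claw=-1,
)

```text
time: 3.7
tool_pos: [0.5089, -0.1795, 0.1834]
ee_rot: [3.14, -0.003, -0.059]
contact_force: [-0.6, 0.5, 6.8]
opening: 0.0408
```

Emit:
servo_tool(
  steps=[
    [[0,0,0],[0,0,0]],
    [[0,0,0],[0,0,0]],
    [[0,0,0],[0,0,0]],
  ],
)

```text
time: 4.0
tool_pos: [0.5089, -0.1795, 0.1834]
ee_rot: [3.14, -0.003, -0.059]
contact_force: [-0.2, 0.2, 7.2]
opening: 0.0409
```

Emit:
servo_tool(
  steps=[
    [[0,0,-4],[0,0,0]],
    [[-8,0,0],[0,0,0]],
    [[-12,0,0],[0,0,0]],
    [[-15,0,0],[0,0,0]],
    [[-15,0,0],[0,0,0]],
  ],
)

```text
time: 4.5
tool_pos: [0.4557, -0.1754, 0.1843]
ee_rot: [-3.141, 0.002, -0.059]
contact_force: [0.1, -0.2, -3.3]
opening: 0.041
```

```bash
python3 - <<'E'
from h import *
im,P=snap('wrist','w2.png'); print(read_state()['tool_pos'],read_state()['contact_force'],np.degrees(read_state()['ee_rot']))
E
```

```text
[ 0.45370034 -0.17483021  0.18370563] [-5.63928945  1.08063136  1.57259063] [-179.88482427    0.3302961    -3.40891004]
```

View pics/w2.png

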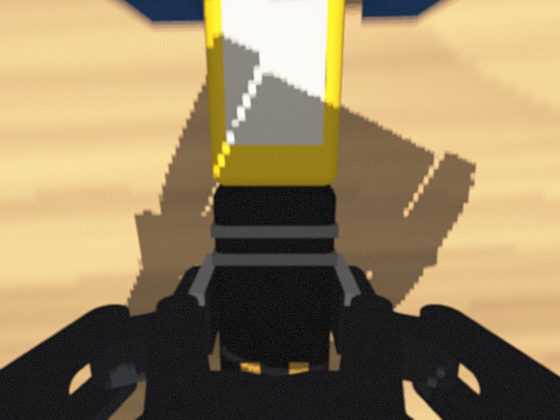

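The lamp is sliding out with the grip: the yellow head is now visible at (275,100), below the sleeve edge at row 18. I'll keep pulling.

Emit:
servo_tool(
  steps=[
    [[-18,0,0],[0,0,0]],
    [[-20,0,0],[0,0,0]],
    [[-20,0,0],[0,0,0]],
    [[-5,0,-10],[0,0,0]],
    [[0,0,0],[0,0,0]],
  ],
)

```text
time: 5.05
tool_pos: [0.3936, -0.1718, 0.1951]
ee_rot: [-3.141, 0.001, -0.06]
contact_force: [1.2, -1.1, -3.0]
opening: 0.0407
```

```bash
python3 - <<'E'
from h import *
im,P=snap('wrist','w3.png'); print(read_state()['tool_pos'],read_state()['contact_force'],np.degrees(read_state()['ee_rot']))
plan(.45,-.06,.29,-3.4)
E
```

```text
[ 0.39441954 -0.17215867  0.19525159] [-0.13473799  0.05628497 -3.07819408] [ 1.79979468e+02 -4.06198060e-02 -3.43700608e+00]
t 5.10 p [ 394.4 -172.2  195.3] yaw [ 1.7998e+02 -4.0000e-02 -3.4400e+00] rows 4
[[[12.2,-28.8,-23.7],[0.01,-0.01,-0.01]],[[12.2,-28.8,-23.7],[0.01,-0.01,-0.01]],[[12.2,-28.8,-23.7],[0.01,-0.01,-0.01]],[[12.2,-28.8,-23.7],[0.01,-0.01,-0.01]]]
```

View pics/w3.png

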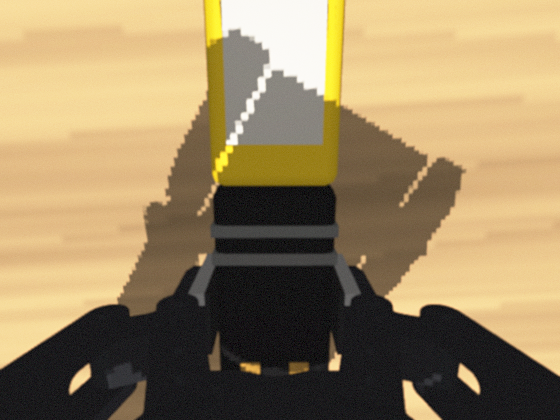

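The lamp is held straight, its weight is about 3 N, and the head is clear of the sleeve. Lift.

Emit:
servo_tool(
  steps=[
    [[0,0,-30],[0,0,0]],
    [[0,0,-40],[0,0,0]],
    [[12,-20,-25],[0,0,0]],
    [[20,-40,0],[0,0,0]],
    [[20,-40,0],[0,0,0]],
  ],
)

```text
time: 5.6
tool_pos: [0.4542, -0.0749, 0.2918]
ee_rot: [3.141, -0.004, -0.061]
contact_force: [0.5, -1.1, -2.6]
opening: 0.0411
```

```bash
python3 - <<'E'
from h import *
plan(.485,.097,.29,172.7,turn=-1)
E
```

```text
t 5.60 p [454.2 -74.9 291.8] yaw [179.94  -0.24  -3.52] rows 22
[[[0.9,-7.9,0.1],[0.02,0.0,-8.01]],[[2.0,-7.7,0.1],[0.02,0.0,-8.01]],[[3.1,-7.3,0.1],[0.02,0.0,-8.01]],[[4.0,-6.8,0.1],[0.02,0.0,-8.01]],[[5.0,-6.2,0.1],[0.02,0.0,-8.01]]]
[[[5.8,-5.4,0.1],[0.02,0.0,-8.01]],[[6.5,-4.6,0.1],[0.02,0.0,-8.01]],[[7.1,-3.6,0.1],[0.02,0.0,-8.01]],[[7.5,-2.6,0.1],[0.02,0.0,-8.01]],[[7.8,-1.6,0.1],[0.02,0.0,-8.01]]]
[[[7.9,-0.5,0.1],[0.02,0.0,-8.01]],[[7.9,0.7,0.1],[0.02,0.0,-8.01]],[[7.7,1.8,0.1],[0.02,0.0,-8.01]],[[7.4,2.8,0.1],[0.02,0.0,-8.01]],[[7.0,3.8,0.1],[0.02,0.0,-8.01]]]
[[[6.4,4.8,0.1],[0.02,0.0,-8.01]],[[5.6,5.6,0.1],[0.02,0.0,-8.01]],[[4.8,6.3,0.1],[0.02,0.0,-8.01]],[[3.9,6.9,0.1],[0.02,0.0,-8.01]],[[2.9,7.4,0.1],[0.02,0.0,-8.01]]]
[[[1.8,7.7,0.1],[0.02,0.0,-8.01]],[[0.7,7.9,0.1],[0.02,0.0,-8.01]]]
```

Emit:
servo_tool(
  steps=[
    [[1,-8,0],[0,0,-8]],
    [[2,-8,0],[0,0,-8]],
    [[3,-7,0],[0,0,-8]],
    [[4,-7,0],[0,0,-8]],
    [[5,-6,0],[0,0,-8]],
  ],
)

```text
time: 6.1
tool_pos: [0.46, -0.0357, 0.2896]
ee_rot: [-3.141, 0.0, 0.645]
contact_force: [-0.3, 0.6, -2.8]
opening: 0.041
```

Emit:
servo_tool(
  steps=[
    [[6,-5,0],[0,0,-8]],
    [[6.5,-4.5,0],[0,0,-8]],
    [[7,-3.5,0],[0,0,-8]],
    [[7.5,-2.5,0],[0,0,-8]],
    [[8,-1.5,0],[0,0,-8]],
  ],
)

```text
time: 6.6
tool_pos: [0.4679, 0.003, 0.2897]
ee_rot: [3.142, 0.0, 1.343]
contact_force: [-0.1, 0.2, -2.4]
opening: 0.0409
```

Emit:
servo_tool(
  steps=[
    [[8,-0.5,0],[0,0,-8]],
    [[8,0.5,0],[0,0,-8]],
    [[7.5,2,0],[0,0,-8]],
    [[7.5,3,0],[0,0,-8]],
    [[7,4,0],[0,0,-8]],
  ],
)

```text
time: 7.1
tool_pos: [0.4754, 0.0422, 0.2897]
ee_rot: [3.141, 0.0, 2.041]
contact_force: [0.2, 0.2, -2.1]
opening: 0.0411
```

Emit:
servo_tool(
  steps=[
    [[6.5,5,0],[0,0,-8]],
    [[5.5,5.5,0],[0,0,-8]],
    [[5,6,0],[0,0,-8]],
    [[4,7,0],[0,0,-8]],
    [[3,7.5,0],[0,0,-8]],
  ],
)

```text
time: 7.6
tool_pos: [0.482, 0.0816, 0.2897]
ee_rot: [3.141, 0.0, 2.739]
contact_force: [0.4, 0.6, -2.1]
opening: 0.0408
```

Emit:
servo_tool(
  steps=[
    [[2,8,0],[0,0,-8]],
    [[1,8,0],[0,0,-8]],
    [[0,0,0],[0,0,0]],
    [[0,0,0],[0,0,0]],
  ],
)

```text
time: 8.0
tool_pos: [0.4843, 0.0973, 0.2898]
ee_rot: [-3.141, -0.0, 3.01]
contact_force: [-0.4, -0.5, -3.3]
opening: 0.0408
```

```bash
python3 - <<'E'
from h import *
im,P=snap('top','t2.png')
cv2.imwrite('pics/t2c.png',cv2.resize(im[115:315,150:350],None,fx=3,fy=3,interpolation=cv2.INTER_CUBIC))
plan(.485,.097,.19,172.7)
E
```

```text
t 8.05 p [484.2  97.1 289.9] yaw [-1.7999e+02 -1.0000e-02  1.7248e+02] rows 3
[[[-0.3,-0.0,33.3],[-0.0,-0.0,-0.07]],[[-0.3,-0.0,33.3],[-0.0,-0.0,-0.07]],[[-0.3,-0.0,33.3],[-0.0,-0.0,-0.07]]]
```

View pics/t2c.png

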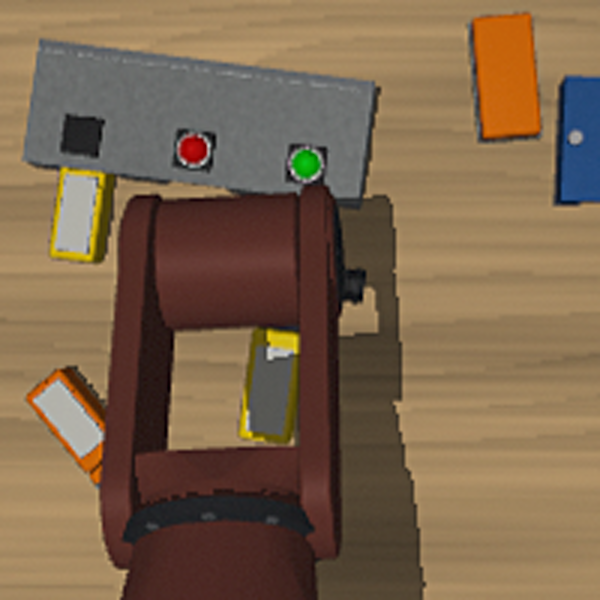

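The lamp is turned with its head toward the robot, and the foot points at the green bay (dome at crop (307,163)). I'll lower it, release, and re-grip at the head.

Emit:
servo_tool(
  steps=[
    [[0,0,30],[0,0,0]],
    [[0,0,40],[0,0,0]],
    [[0,0,25],[0,0,0]],
    [[0,0,8],[0,0,0]],
    [[0,0,2],[0,0,0]],
  ],
)

```text
time: 8.55
tool_pos: [0.4838, 0.0969, 0.1842]
ee_rot: [-3.141, -0.002, 3.011]
contact_force: [-0.1, 0.1, -2.7]
opening: 0.0408
```

Emit:
servo_tool(
  steps=[
    [[0,0,1],[0,0,0]],
    [[0,0,0],[0,0,0]],
  ],
)

```text
time: 8.75
tool_pos: [0.4854, 0.0972, 0.1858]
ee_rot: [3.141, 0.003, 3.012]
contact_force: [-0.8, -0.1, -2.8]
opening: 0.0409
```

Emit:
servo_tool(
  steps=[
    [[0,0,1.5],[0,0,0]],
    [[0,0,1],[0,0,0]],
    [[0,0,0],[0,0,0]],
  ],
)

```text
time: 9.05
tool_pos: [0.4854, 0.0973, 0.1834]
ee_rot: [3.141, 0.003, 3.012]
contact_force: [0.7, -0.8, 5.6]
opening: 0.0407
```

Contact with the bench. Release and rise.

Emit:
servo_tool(
  steps=[
    [[0,0,0],[0,0,0]],
    [[0,0,0],[0,0,0]],
    [[0,0,0],[0,0,0]],
    [[0,0,0],[0,0,0]],
    [[0,0,0],[0,0,0]],
  ],
  claw=1,
)

```text
time: 9.55
tool_pos: [0.484, 0.0972, 0.1815]
ee_rot: [-3.142, -0.0, 3.012]
contact_force: [0.9, -1.4, -0.3]
opening: 0.0854
```

Emit:
servo_tool(
  steps=[
    [[0,0,-25],[0,0,0]],
    [[0,0,-40],[0,0,0]],
    [[15,0,-45],[0,0,0]],
    [[25,0,-40],[0,0,0]],
    [[0,0,0],[0,0,0]],
  ],
)

```text
time: 10.05
tool_pos: [0.4451, 0.1029, 0.338]
ee_rot: [3.139, 0.011, 3.013]
contact_force: [0.7, 0.2, -0.5]
opening: 0.0853
```

```bash
python3 - <<'E'
from h import *
im,P=snap('wrist','w4.png'); s=read_state(); print(s['tool_pos'],s['time'],np.degrees(s['ee_rot']))
E
```

```text
[0.44492835 0.1027064  0.33529031] 10.1 [179.90438628   0.45594738 172.64035924]
```

View pics/w4.png

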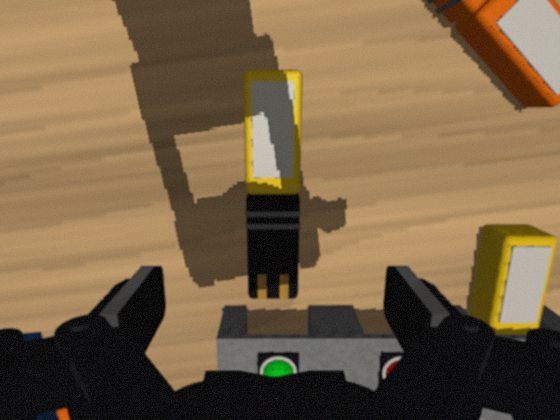

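The wrist view shows the lamp lens-up at cols 245–302, rows 70–297. The green bay's opening lies between the pillars, cols 248–309 at row 308, with its dome at (278,367).

```bash
python3 - <<'E'
import cv2
im=cv2.imread('pics/w4.png')
cv2.imwrite('pics/w4c.png',cv2.resize(im[260:390,205:405],None,fx=4,fy=4,interpolation=cv2.INTER_CUBIC))
cv2.imwrite('pics/w4d.png',cv2.resize(im[60:310,200:350],None,fx=2.4,fy=2.4,interpolation=cv2.INTER_CUBIC))
E
```

```text
(no output)
```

View pics/w4c.png

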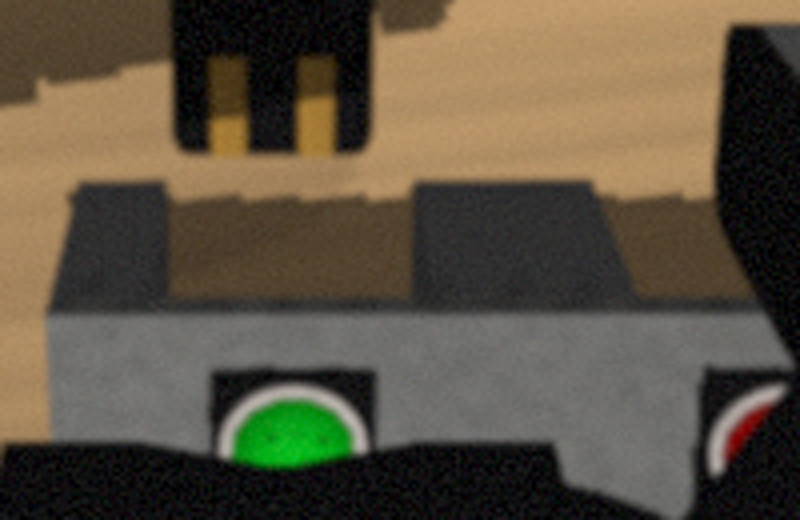

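View pics/w4d.png

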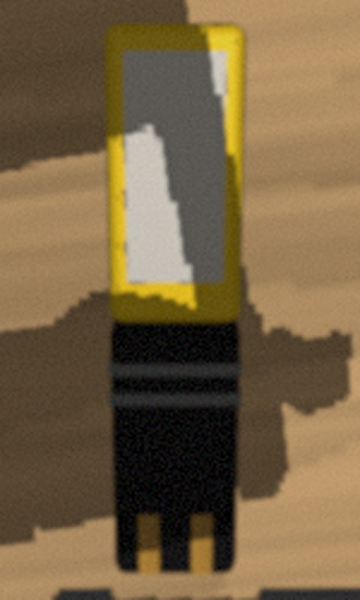

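```bash
python3 - <<'E'
from h import *
P=load('w4.png'); np.set_printoptions(precision=4,suppress=True)
c=lambda L:(np.array(L,float)+.5)/4-.5+[205,260]
d=lambda L:(np.array(L,float)+.5)/2.4-.5+[200,60]
def ang(v): return np.degrees(np.arctan2(v[1],v[0]))
p=to_z(c([[80,184],[164,184],[415,184],[590,184]]),0,P); print('pillars',p,np.linalg.norm(np.diff(p,axis=0),axis=1),'yaw',ang(p[3]-p[0])-90, ang(p[2]-p[1])-90)
rf=to_z(c([[48,312],[690,312]]),.052,P); print('roof front',rf,ang(rf[1]-rf[0])-90)
l=to_z(d([[116,572],[235,572],[243,25],[108,25]]),.036,P); print('lamp',l,np.linalg.norm(l-np.roll(l,-1,0),axis=1))
f=(l[0]+l[1])/2;h=(l[2]+l[3])/2; print('foot',f,'head',h,'len',np.linalg.norm(h-f),'yaw in',ang(f-h))
g=(p[1]+p[2])/2; print('bay mouth',g)
print('dome',to_z(c([[293,438]]),.06,P))
E
```

```text
pillars [[0.5529 0.0436 0.    ]
 [0.5555 0.0632 0.    ]
 [0.5631 0.1219 0.    ]
 [0.5683 0.1629 0.    ]] [0.0198 0.0592 0.0413] yaw -7.353805043240158 -7.374047837320717
roof front [[0.5512 0.0442 0.052 ]
 [0.5677 0.1721 0.052 ]] -7.337764136812311
lamp [[0.5282 0.072  0.036 ]
 [0.5335 0.1127 0.036 ]
 [0.3579 0.1344 0.036 ]
 [0.353  0.0956 0.036 ]] [0.0411 0.1769 0.0391 0.1768]
foot [0.5308 0.0923 0.036 ] head [0.3555 0.115  0.036 ] len 0.17682812950699342 yaw in -7.363530669520712
bay mouth [0.5593 0.0926 0.    ]
dome [[0.5807 0.09   0.06  ]]
```

```bash
python3 - <<'E'
from h import *
plan(.3936,.1101,.184,172.64)
E
```

```text
t 10.10 p [444.9 102.7 335.3] yaw [179.9    0.46 172.64] rows 4
[[[13.3,0.1,37.7],[0.02,0.11,0.0]],[[13.2,0.1,37.7],[0.02,0.11,0.0]],[[13.1,0.2,37.8],[0.02,0.11,0.0]],[[13.0,0.2,37.8],[0.02,0.11,0.0]]]
```

Emit:
servo_tool(
  steps=[
    [[25,0,20],[0,0,0]],
    [[27,0.5,40],[0,0,0]],
    [[0,0,40],[0,0,0]],
    [[0,0,35],[0,0,0]],
    [[0,0,10],[0,0,0]],
  ],
)

```text
time: 10.6
tool_pos: [0.3895, 0.1091, 0.1818]
ee_rot: [-3.139, -0.011, 3.012]
contact_force: [-1.0, -0.6, -0.5]
opening: 0.0854
```

Emit:
servo_tool(
  steps=[
    [[0,0,0],[0,0,0]],
    [[0,0,0],[0,0,0]],
  ],
)

```text
time: 10.8
tool_pos: [0.3938, 0.1096, 0.1872]
ee_rot: [3.141, 0.001, 3.012]
contact_force: [-0.0, -0.1, 0.6]
opening: 0.0855
```

```bash
python3 - <<'E'
from h import *
plan(.3936,.1101,.184,172.64)
E
```

```text
t 10.80 p [393.8 109.6 187.2] yaw [1.7999e+02 4.0000e-02 1.7259e+02] rows 1
[[[0.3,0.5,3.2],[0.01,0.04,-0.05]]]
```

Emit:
servo_tool(
  steps=[
    [[0,0.5,3],[0,0,0]],
    [[0,0,0],[0,0,0]],
    [[0,0,0],[0,0,0]],
    [[0,0,0],[0,0,0]],
    [[0,0,0],[0,0,0]],
  ],
  claw=-1,
)

```text
time: 11.3
tool_pos: [0.394, 0.1101, 0.1849]
ee_rot: [3.141, 0.002, 3.013]
contact_force: [-0.6, -0.3, 6.9]
opening: 0.0408
```

Emit:
servo_tool(
  steps=[
    [[0,0,0],[0,0,0]],
    [[0,0,0],[0,0,0]],
    [[0,0,-4],[0,0,0]],
    [[0,0,0],[0,0,0]],
  ],
)

```text
time: 11.7
tool_pos: [0.3927, 0.11, 0.1877]
ee_rot: [-3.142, -0.001, 3.012]
contact_force: [0.3, -0.3, -2.1]
opening: 0.0409
```

```bash
python3 - <<'E'
from h import *
im,P=snap('wrist','w5.png'); s=read_state(); print(s['tool_pos'],s['time'],np.degrees(s['ee_rot']),s['contact_force'])
R=tool(172.64)
print(R.as_matrix())
E
```

```text
[0.39249349 0.11003097 0.18745102] 11.75 [-1.79991286e+02 -5.67409343e-02  1.72602179e+02] [-0.4201704   0.04438909 -2.692187  ]
[[-9.91760837e-01  1.28103248e-01  1.56881233e-17]
 [ 1.28103248e-01  9.91760837e-01  1.21455673e-16]
 [-1.54074396e-33  1.22464680e-16 -1.00000000e+00]]
```

View pics/w5.png

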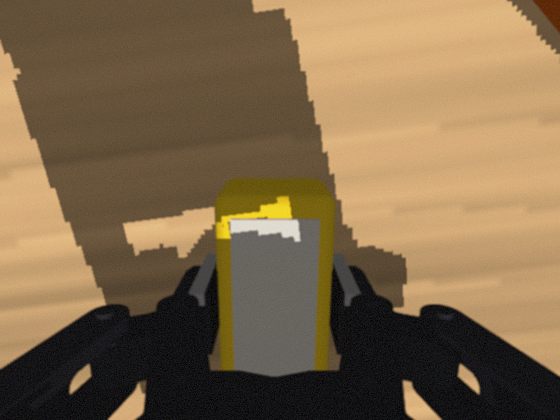

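Head gripped, lamp lifted about 3 mm. Now I'll shift 4 mm sideways onto the bay axis and start inserting.

Emit:
servo_tool(
  steps=[
    [[-8,4,0],[0,0,0]],
    [[-12,0,0],[0,0,0]],
    [[-12,0,0],[0,0,0]],
    [[-12,0,0],[0,0,0]],
    [[0,0,0],[0,0,0]],
  ],
)

```text
time: 12.25
tool_pos: [0.44, 0.1081, 0.1884]
ee_rot: [3.141, 0.003, 3.012]
contact_force: [0.2, 0.1, -2.2]
opening: 0.0408
```

```bash
python3 - <<'E'
from h import *
im,P=snap('scene','s5.png'); cv2.imwrite('pics/s5c.png',cv2.resize(im[120:360,180:460],None,fx=2.5,fy=2.5,interpolation=cv2.INTER_CUBIC))
s=read_state(); print(s['tool_pos'],s['time'],np.degrees(s['ee_rot']),s['contact_force'],s['moment'])
E
```

```text
[0.43867999 0.10815975 0.18797369] 12.3 [1.79987628e+02 5.70720100e-02 1.72563239e+02] [-0.12538914 -0.06390645 -2.63221587] [ 0.05248615  0.15313222 -0.02077397]
```

View pics/s5c.png

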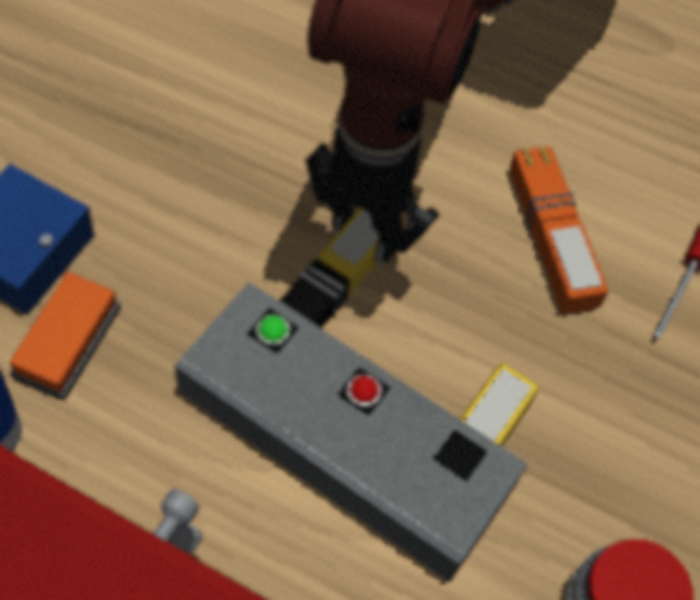

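The foot is entering the green bay at crop (305,295), aligned and without contact force.

Emit:
servo_tool(
  steps=[
    [[-12,0,0],[0,0,0]],
    [[-14,0,0],[0,0,0]],
    [[-14,0,0],[0,0,0]],
    [[-14,0,0],[0,0,0]],
    [[-10,0,0],[0,0,0]],
  ],
)

```text
time: 12.8
tool_pos: [0.5018, 0.0999, 0.1877]
ee_rot: [3.142, 0.001, 3.012]
contact_force: [0.5, 0.1, -2.6]
opening: 0.0412
```

Emit:
servo_tool(
  steps=[
    [[-5,0,0],[0,0,0]],
    [[0,0,1.5],[0,0,0]],
    [[0,0,1],[0,0,0]],
    [[0,0,0],[0,0,0]],
  ],
)

```text
time: 13.2
tool_pos: [0.5053, 0.0995, 0.1852]
ee_rot: [-3.141, -0.0, 3.013]
contact_force: [-0.1, -0.4, -0.5]
opening: 0.0412
```

```bash
python3 - <<'E'
from h import *
im,P=snap('scene','s6.png'); cv2.imwrite('pics/s6c.png',cv2.resize(im[200:320,240:420],None,fx=4,fy=4,interpolation=cv2.INTER_CUBIC))
s=read_state(); print(s['tool_pos'],s['time'],np.degrees(s['ee_rot']),s['contact_force'],s['moment'])
E
```

```text
[0.50524906 0.0994951  0.18518057] 13.25 [-1.79991737e+02 -4.70358483e-03  1.72606145e+02] [ 0.11548553 -1.27325573 -1.26099072] [-0.09616717 -0.06195888 -0.07895291]
```

View pics/s6c.png

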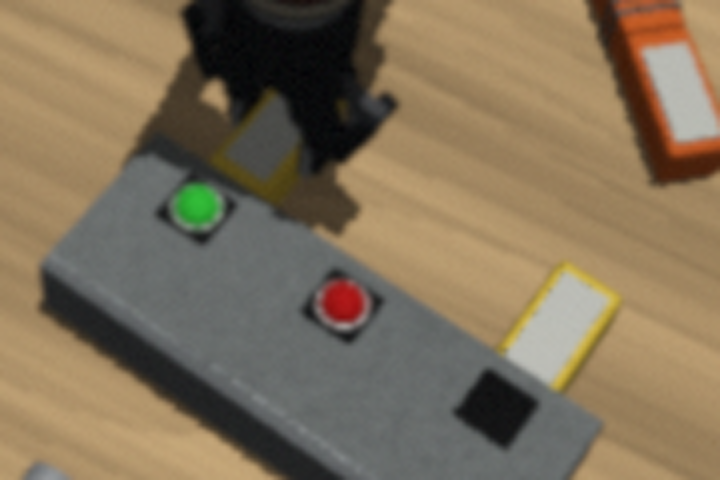

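Emit:
servo_tool(
  steps=[
    [[-4,0,0],[0,0,0]],
    [[-4,0,0],[0,0,0]],
    [[0,0,0],[0,0,0]],
  ],
)

```text
time: 13.55
tool_pos: [0.5142, 0.0984, 0.1854]
ee_rot: [3.141, 0.001, 3.013]
contact_force: [0.0, 0.1, -2.4]
opening: 0.0408
```

Emit:
servo_tool(
  steps=[
    [[-2,0,0],[0,0,0]],
    [[-1,0,0],[0,0,0]],
    [[0,0,0],[0,0,0]],
  ],
)

```text
time: 13.85
tool_pos: [0.5167, 0.098, 0.1852]
ee_rot: [3.142, 0.0, 3.012]
contact_force: [0.3, 0.2, -0.9]
opening: 0.0409
```

Emit:
servo_tool(
  steps=[
    [[-1,0,0],[0,0,0]],
    [[0,0,0],[0,0,0]],
  ],
)

```text
time: 14.05
tool_pos: [0.5176, 0.0979, 0.1852]
ee_rot: [-3.142, 0.0, 3.012]
contact_force: [-0.5, 0.6, -0.7]
opening: 0.0408
```

Emit:
servo_tool(
  steps=[
    [[-1,0,0],[0,0,0]],
    [[0,0,0],[0,0,0]],
  ],
)

```text
time: 14.25
tool_pos: [0.5183, 0.0978, 0.1851]
ee_rot: [-3.141, -0.001, 3.013]
contact_force: [-1.7, 0.5, -0.4]
opening: 0.0411
```

Emit:
servo_tool(
  steps=[
    [[-1,0,0],[0,0,0]],
    [[0,0,0],[0,0,0]],
  ],
)

```text
time: 14.45
tool_pos: [0.5186, 0.0978, 0.185]
ee_rot: [-3.141, -0.003, 3.013]
contact_force: [-5.7, 0.6, 2.6]
opening: 0.0412
```

The back wall is reached at the predicted depth: 5.7 N along the insertion direction. Ease off slightly, settle down, release, and rise.

Emit:
servo_tool(
  steps=[
    [[0.5,0,0.7],[0,0,0]],
    [[0,0,0.7],[0,0,0]],
    [[0,0,0],[0,0,0]],
  ],
)

```text
time: 14.75
tool_pos: [0.5186, 0.0978, 0.185]
ee_rot: [-3.141, -0.003, 3.013]
contact_force: [-9.0, -0.3, 10.7]
opening: 0.0411
```

Emit:
servo_tool(
  steps=[
    [[0,0,0],[0,0,0]],
    [[0,0,0],[0,0,0]],
    [[0,0,0],[0,0,0]],
    [[0,0,0],[0,0,0]],
    [[0,0,0],[0,0,0]],
  ],
  claw=1,
)

```text
time: 15.25
tool_pos: [0.5192, 0.0977, 0.1838]
ee_rot: [3.142, 0.0, 3.012]
contact_force: [-0.1, -1.0, -0.3]
opening: 0.0855
```

Emit:
servo_tool(
  steps=[
    [[0,0,-20],[0,0,0]],
    [[0,0,-40],[0,0,0]],
    [[20,0,-45],[0,0,0]],
    [[30,0,-40],[0,0,0]],
    [[0,0,0],[0,0,0]],
  ],
)

```text
time: 15.75
tool_pos: [0.4697, 0.1048, 0.3354]
ee_rot: [3.139, 0.011, 3.013]
contact_force: [0.5, -0.4, 1.0]
opening: 0.0853
```

Emit:
servo_tool(
  steps=[
    [[0,0,0],[0,0,0]],
  ],
)

```text
time: 15.85
tool_pos: [0.4695, 0.1043, 0.3303]
ee_rot: [3.141, 0.004, 3.013]
contact_force: [0.4, -0.2, -0.9]
opening: 0.0854
```

```bash
python3 - <<'E'
from h import *
im,P=snap('wrist','w7.png'); s=read_state(); print(s['tool_pos'],s['time'],np.degrees(s['ee_rot']),s['contact_force'])
E
```

```text
[0.46928704 0.10416174 0.32863172] 15.9 [-1.79999976e+02  3.38063599e-02  1.72608449e+02] [-0.77801491  0.50797027 -0.57764471]
```

View pics/w7.png

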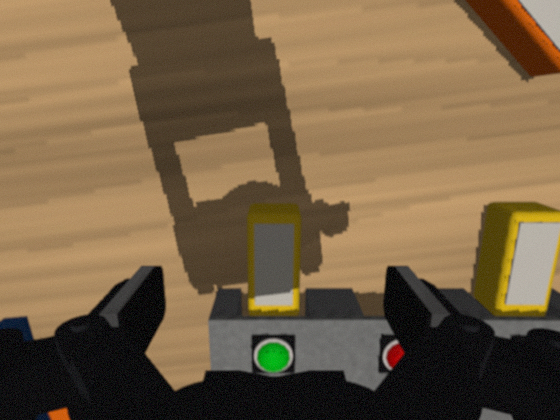

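```bash
python3 - <<'E'
import cv2
im=cv2.imread('pics/w7.png')
cv2.imwrite('pics/w7c.png',cv2.resize(im[195:330,200:400],None,fx=4,fy=4,interpolation=cv2.INTER_CUBIC))
cv2.imwrite('pics/w7d.png',cv2.resize(im[195:330,460:560],None,fx=4,fy=4,interpolation=cv2.INTER_CUBIC))
E
```

```text
(no output)
```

View pics/w7c.png

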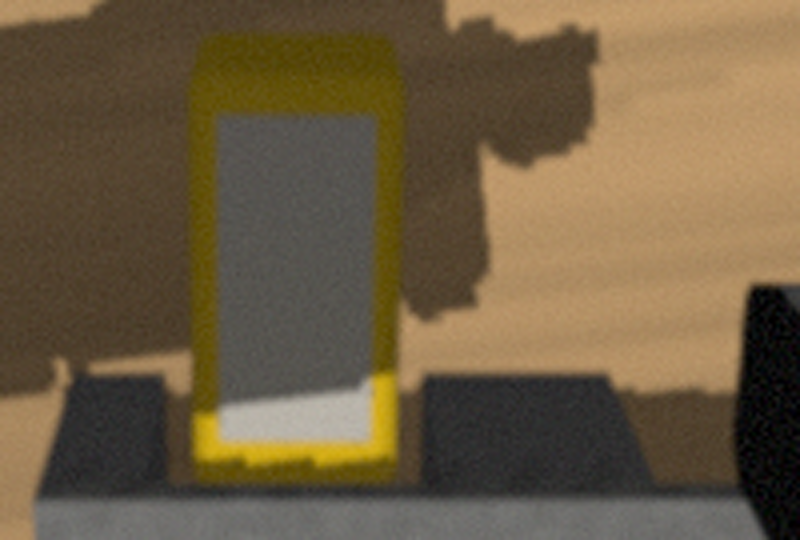

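View pics/w7d.png

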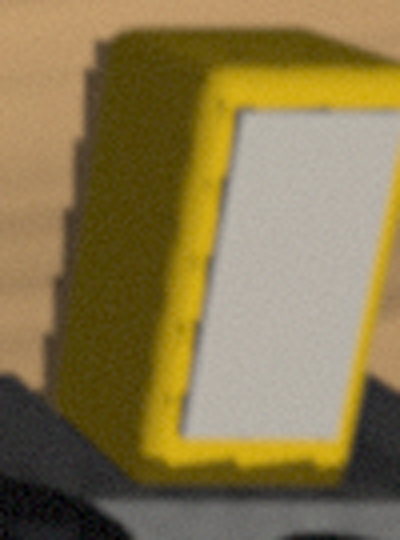

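```bash
python3 - <<'E'
from h import *
P=load('w7.png'); np.set_printoptions(precision=4,suppress=True)
c=lambda L:(np.array(L,float)+.5)/4-.5+[200,195]
d=lambda L:(np.array(L,float)+.5)/4-.5+[460,195]
p=to_z(c([[163,376],[427,376]]),0,P); m=p.mean(0); t=(p[1]-p[0])[:2]; t/=np.linalg.norm(t); n=t; e=np.array([t[1],-t[0]])
def rel(X): 
    v=X[:,:2]-m[:2]; return np.c_[v@e,v@n]*1000
print('mouth',m,p,'yaw',np.degrees(np.arctan2(e[1],e[0])))
print('bottom head end',rel(to_z(c([[200,37],[390,37]]),0.0,P)))
print('lens corners',rel(to_z(c([[218,114],[378,114],[371,441],[218,441]]),.036,P)))
print('spare lens',rel(to_z(d([[240,109],[183,440],[338,440]]),.036,P)), 'spare bottom end', rel(to_z(d([[122,30],[300,30]]),0,P)))
E
```

```text
mouth [0.5589 0.0931 0.    ] [[0.555  0.0634 0.    ]
 [0.5627 0.1227 0.    ]] yaw -7.338117220923588
bottom head end [[-79.2144 -20.1279]
 [-79.2179  20.1893]]
lens corners [[-73.402  -14.4981]
 [-73.4041  15.8178]
 [ -4.3176  15.3971]
 [ -4.3183 -15.4698]]
spare lens [[-74.4883 184.9826]
 [ -5.1856 185.7683]
 [ -5.4134 216.1654]] spare bottom end [[-80.7184 182.5909]
 [-80.7015 219.4301]]
```

```bash
python3 - <<'E'
from h import *
im,P=snap('scene','s8.png')
a=cv2.imread('pics/scene0.png').astype(int); dd=np.abs(im.astype(int)-a).max(2)
cv2.imwrite('pics/s8d.png',np.hstack([im[80:380,140:480],cv2.cvtColor((dd>45).astype('uint8')*255,cv2.COLOR_GRAY2BGR)[80:380,140:480]]))
E
```

```text
(no output)
```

View pics/s8d.png

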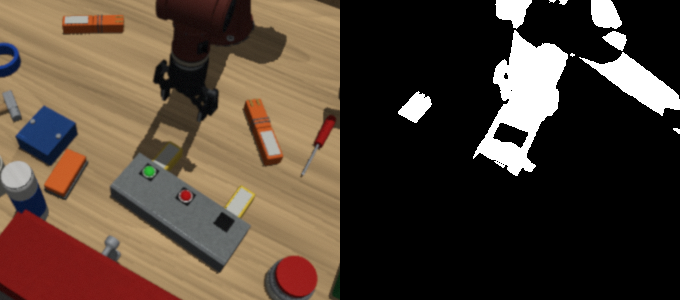

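The image difference against the start shows only the moved lamp, the arm and shadows changed. The sleeve is empty and the lamp sits in the green bay. Handing in.

```bash
python3 - <<'E'
from h import *
print(order.job_done(), read_state()['time'])
E
```

```text
the job is handed in; nothing more can be done
the job is handed in; nothing more can be done
```

The lamp is on charge in the green-light bay, foot first and lens up, and I handed the job in at about 16 s. I pulled it out of the sleeve by its foot and turned it half a turn in the air. I then set it down in front of the bay, gripped it again by the head and slid it in until it met the back wall. The push there was about 6 N, rising to about 10 N (plus 11 N down on the bench) as it settled before I let go.

- **Position:** in the last wrist picture the head stands about 79 mm out of the dock, where home is 80 mm. The lamp already charging measured about 81 mm the same way. The lamp is centred in the bay to within about 1 mm and lies flat.
- **Everything else:** comparing the scene before and after, in the area around the dock and sleeve, only the moved lamp, the arm and shadows changed. The gripper is open and well clear of the bench.
- **Disagreement:** my first dock estimate, from the top camera, put the bay about 4 mm to one side of the wrist-camera reading. I used the wrist reading, and the lamp went in without touching the sides. No check failed.

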